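# Set the plating supply with its sunken fine-adjust knob

### The arm

A 6-joint arm with a two-finger parallel gripper is mounted at the origin on a cart in front of the work surface, level with it; the furniture and walls round the work are solid. World frame = base frame: x ahead of the robot, y to its left, z up, the work surface at z = 0. Lengths are in m, angles in rad, forces in N, time in s.
With the tool pointing down it reaches from about 0.275 to 0.975 m from the base axis. Payload 8.4 kg.
Tool frame: the origin (TCP) lies between the finger pads; the fingertips stand 22 mm ahead of it and the grasp point (between the pads) lies 3 mm ahead of it (manip.tip_extent is the distance from the TCP to the fingertips, in m); y points along the fingers, z is the direction in which the jaws open and shut, and the axes are right-handed (so a half turn about y gives the same grasp; the last joint's range is limited). The gripper opens to 92 mm and grips with 3 to 60 N. Pads are 20 mm wide; open, the fingers measure 128 mm over their backs; the gripper's body (75 mm by 189 mm) begins 69 mm behind the grasp point.
Start: joints at [1.291, 0.353, 1.633, -0, 1.155, -0.002], TCP at [0.171, 0.601, 0.237] pointing down, gripper open.
Joint ranges: [-2.63, 2.63], [-0.92, 2.1], [0.06, 2.66], [-1.3, 4.44], [0, 2.69], [-3.02, 3.02]. Speed limits (rad/s): [2.22, 2.22, 2.79, 3.14, 3.14, 3.14].

### API

Orientations are given as a unit quaternion [x, y, z, w].
In Python, from station import manip gives the robot as it stands.
- The arm moves only by the shell command python3 -m jog 'ROWS' [FORCE]. ROWS is JSON, a list that holds one entry, the list of rows, each a list of 7 numbers: the shift along the world's x, y, z in mm, then the turn, a rotation vector about the world's x, y, z in degrees, then the gripper's target within -1 to 1 (shut at 1, half-way at 0, fully open at -1). In form: [[[dx, dy, dz, rx, ry, rz, grip], ...]]. A call has exactly 10 rows; each row is the pose to reach, as a shift and turn from the pose commanded when the call began; what a row does not reach only later rows make up. A row lasts 1/8 s, in which the tool goes at most 62.5 mm and 10.7 degrees, less where a joint would pass 70% of its speed; a pose out of reach is approached as far as the arm can. A call with a gripper value outside its range is refused whole. The fingers move at their own pace and stop on an object; FORCE is the grip in N (left out, the last holds). Time passes only in rows, so rows that repeat a pose let the fingers close, or fill a call up. It gives the time, the measured TCP pose, the force and the opening at its end, in the units of the state.
- manip.read_state(): the state, without advancing time (a new reading comes with each control period).
- manip.get_image(name): name is "scene" or "top"; returns a dict with "color" (384x512x3 uint8, red, green, blue), "range_z" (384x512 float32, m along the optical axis (not along the pixel's ray), 0 where there is no reading), "fov_y" (degrees; the focal length in pixels is half the picture's height over the tangent of half this angle, whatever the lens; pixels are square), "cx", "cy" (the principal point, pixels), "position" and "attitude" of the camera in the world. Camera axes: x right, y up, looking along -z (the intrinsics and any distortion apply to the point x, -y, -z); pixel columns grow to the right and rows downward; lengths in m; the calibration is good to about 2 mm. A picture is of the moment at which its call begins.
- manip.sign_off(): hands the job in, once; it reports no verdict.
Trained networks look in a picture, given as the dict that the camera call returned (one of the last four; its "shot" number tells which), for a name from the list of things; names that differ only in an ending like _2 or _b are one class to them, and where a whole thing is asked for, a point or a joint stands for the part that bears it (a point fixed in the world has none). Each returns a list of dicts, best first, with "confidence" (0 to 1); they miss things now and then, are a little off and sometimes report something else, mostly with a low value. They report only what shows in the picture. A call takes as long as a camera call.
- manip.trace(label, picture): "mask" (384x512 bool, what is visible of it) and "xy" ([column, row] in pixels, amid what is visible of it).
The state is a dict: "clock": time; "q": joint angles; "qd": joint speeds; "tau": joint torques, N m; "eef_pos": TCP position; "ee_rot": TCP orientation; "force": force on the tool from outside, world axes, zero at the start; "moment": the same for the moment, N m; "finger_gap": opening from 0.0 (shut) to 1.0 (fully open).
Only numpy, scipy, OpenCV 4.12 (cv2) and the standard library are available. Lean on these libraries where they do the work, as an engineer would, in place of code of your own. Each camera call takes 0.05 s, during which the arm holds its last target. There are 200 camera calls.

### The job

Set the plating supply for the next job: slide the shutter fully open to uncover the sunken fine-adjust knob, press the knob down gently until it unlocks, and turn it clockwise until the meter's needle stands under the diamond of the set hand. Let the knob spring fully back up so that it locks there, then slide the shutter fully shut again. Use only light force on the supply and leave the small things beside it where they are.

Things in the scene. Friction and masses are not known exactly. Their poses are not given: they have to be found in the camera images.
- console: Plating supply: box 206 deep (x), 250 wide (y), fixed; flat top panel 70 above the bench. Origin: centre of its underside; +x to its back, +y its left. Well with the knob: 75 across, 40 deep, centre x +40, y -60. Round meter: 104 across, 13 high, centre x +34, y +62. Pushing its case or the knob's skirt with 25 N or more spoils it.
- knob_grip (a point): Point on the sunken knob's upright axis, nominal centre of its grip, 54.5 above the bench when released (goes down with it). Knob: round, fluted, 20 across, 21 tall, on a skirt 45 across, 5 thick; nominal top 65, skirt top 44. It is clamped on its shaft up to 2 mm higher or lower than that: feel for the skirt with the fingertips. 27 mm from grip to well wall: enter with fingers nearly closed.
- trim_press (a joint): How far the knob is pressed down, m: 0 released (up, locked), 0.006 at its hard stop. Spring: 3 N to start, 9 N at 0.005, 10 N at the stop. Dogs under it bar any turning until it is about 0.005 down. It locks only at whole multiples of 0.262 rad (24 per turn), turning into the nearest as it rises; if it hangs about 0.004 down, dog on dog, press and turn it a little.
- trim_knob (a joint): Knob angle, rad; grows clockwise seen from above. End stops at -2.7 and 2.7. Friction about 0.02 N m. 1 rad of knob moves the needle 0.4 rad the same way.
- meter_needle (a joint): Needle angle, rad, 0 = towards the supply's back (its +x), grows clockwise seen from above; = 0.4 x knob angle.
- set_hand (a joint): Angle of the set hand, rad, same zero and sense as the needle. Behind the meter's lens; it stays where it is.
- needle_tip (a point): Tip of the meter's needle: thin black pointer, 2 wide, 41 long from its pivot at the meter's centre. Its x axis points outwards along the needle.
- set_hand_tip (a point): Centre of the diamond (12 across its corners) on the set hand, 33 from the same pivot, just above the needle: dark steel arm with a brass hub. Its x axis points outwards along the hand. The longer needle shows beyond the diamond.
- shutter (a joint): Opening of the aluminium shutter plate (92 x 88 x 3, lying on the top panel over the well), m: 0 shut, 0.086 fully open. It opens towards the supply's front (-x of the console), with about 2 N of friction, and stays where it is left.
- shutter_tab (a point): Centre of the upright tab along the shutter's front edge: 8 thick (console x), 46 long (console y), standing from the plate (its top face 74 above the bench) up to 87; this point is at 80.5. Moves with the shutter. 30 mm clear on both sides of it. It can be pinched or pushed.
- findings_dish_0: Small steel dish 61 across, 12 high, left of the supply; leave alone. Origin at its underside.
- loupe: Folding loupe 24 x 66 x 12, left of the supply; leave alone. Origin at its underside.
- tweezers_0: Black tweezers 134 long, left of the supply; leave alone. Origin at its underside.
- polish_bar_green: Polishing compound bar 36 x 71 x 23, behind the supply; leave alone. Origin at its underside.
- supply_case: The supply's metal case with its top panel, guides and well wall; same origin and axes as the console. Come to it from the robot's side and keep low over it: a polisher with its hood and duct stands behind it and to its left (hood about x 0.60 to 0.78, y 0 to 0.2, in m from the robot's base).

How it is judged:
By the outcome, as a careful person would: the job done as asked, in the order asked, and still so for the second after the job is handed in, with the robot touching nothing.
It also fails if it takes over 72 s, if anything falls off the work surface, if the arm or the gripper's body presses on something with over 40 N, if the wrist force passes 120 N, or if a joint passes its speed limit or range.

## Working session

There is one attempt and no reset: what is moved stays moved. The work goes in short steps, Python scripts to look and compute and a shell command to move; the robot and the scene stay as the last step left them, time stands still between calls to the robot, and variables do not carry over. Pictures are saved under pics/ and viewed, about 8 in all and at most 12, crops included, and the job is handed in when it is done.

```bash
ls; mkdir -p pics
cat > h.py <<'E'
import numpy as np, cv2
from scipy.spatial.transform import Rotation as R
from station import manip
def K(im):
    f=im["color"].shape[0]/2/np.tan(np.radians(im["fov_y"])/2); return f,im["cx"],im["cy"]
def rot(im):
    a=np.array(im["attitude"]); return R.from_quat(a.ravel()) if a.size==4 else R.from_matrix(a)
def ray(im,u,v):
    f,cx,cy=K(im); return rot(im).apply(np.stack([(np.asarray(u)-cx)/f,-(np.asarray(v)-cy)/f,-np.ones_like(np.asarray(u,float))],-1))
def at_z(im,u,v,z):
    d=ray(im,u,v); p=np.array(im["position"]); return p+d*((z-p[2])/d[...,2])[...,None]
def at_d(im,u,v):
    return np.array(im["position"])+ray(im,u,v)*im["range_z"][int(round(v)),int(round(u))]
def proj(im,P):
    f,cx,cy=K(im); c=rot(im).inv().apply(np.asarray(P)-np.array(im["position"])); return np.stack([cx-f*c[...,0]/c[...,2],cy+f*c[...,1]/c[...,2]],-1)
def save(im,n): cv2.imwrite("pics/"+n,cv2.cvtColor(im["color"],cv2.COLOR_RGB2BGR))
E
python3 - <<'E'
from h import *
print(manip.read_state())
ims=[manip.get_image(n) for n in("scene","top")]
cv2.imwrite("pics/a.png",cv2.cvtColor(np.hstack([cv2.resize(i["color"],(400,300)) for i in ims]),cv2.COLOR_RGB2BGR))
save(ims[1],"top0.png")
for im,n in zip(ims,("scene","top")):
    print(n,{k:v for k,v in im.items() if k not in("color","range_z")})
    for l in("console","shutter_tab","needle_tip","set_hand_tip","meter_needle","set_hand"):
        for r in manip.trace(l,im)[:1]:
            u,v=r["xy"]; print(l,r["confidence"],r["xy"],r["mask"].sum(),at_d(im,u,v).round(4))
E
```

```text
pics
{'clock': 0.0, 'q': array([ 1.29059400e+00,  3.53665918e-01,  1.63414639e+00, -1.66508632e-05,
        1.15520124e+00, -2.40821560e-03]), 'qd': array([-0.0016508 , -0.00109001, -0.00102669,  0.00060203,  0.00010601,
       -0.0001668 ]), 'tau': array([ 1.54742102e-03, -5.93852055e+01, -3.34204888e+01,  6.98496541e-02,
        2.37022934e-02, -9.94817378e-05]), 'eef_pos': array([0.17127469, 0.60057747, 0.23584734]), 'ee_rot': array([ 0.70079512, -0.09796259,  0.09783175, -0.69979889]), 'force': array([-0.23809272,  0.18671644,  0.09223248]), 'moment': array([ 0.01582012, -0.0322316 , -0.01616813]), 'finger_gap': 1.0018836530001616}
scene {'fov_y': 57.56253740616976, 'cx': 254.85256284105483, 'cy': 192.28921737383624, 'position': array([-0.00144729, -0.37408794,  0.63701576]), 'attitude': array([ 0.34733709, -0.21727836, -0.47179749,  0.78073951]), 'shot': 1}
console 0.96 [303.1, 228.2] 9388 [ 0.512  -0.2342  0.0706]
shutter_tab 0.94 [336.6, 218.4] 1108 [ 0.5729 -0.2906  0.0733]
set_hand_tip 0.25 [332.6, 218.0] 1040 [ 0.5681 -0.2825  0.0751]
top {'fov_y': 47.657119700135596, 'cx': 249.25179700857765, 'cy': 189.14172515272833, 'position': array([ 0.50294716, -0.05907078,  1.02587851]), 'attitude': array([ 0.02803301, -0.03449371, -0.69615574,  0.71651345]), 'shot': 2}
console 0.92 [318.3, 214.2] 10363 [ 0.537  -0.2201  0.0694]
shutter_tab 0.69 [350.1, 201.6] 1669 [ 0.5664 -0.2886  0.0753]
```

View pics/a.png

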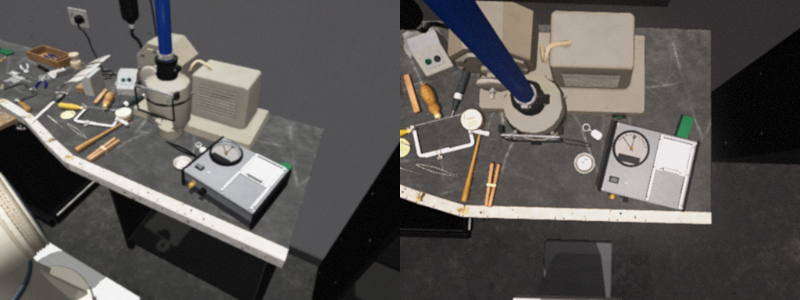

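Run:
```python
import cv2
i=cv2.imread("pics/top0.png")[130:290,230:430]
cv2.imwrite("pics/top0c.png",cv2.resize(i,None,fx=3.7,fy=3.7,interpolation=cv2.INTER_CUBIC))
```

```text
(no output)
```

View pics/top0c.png

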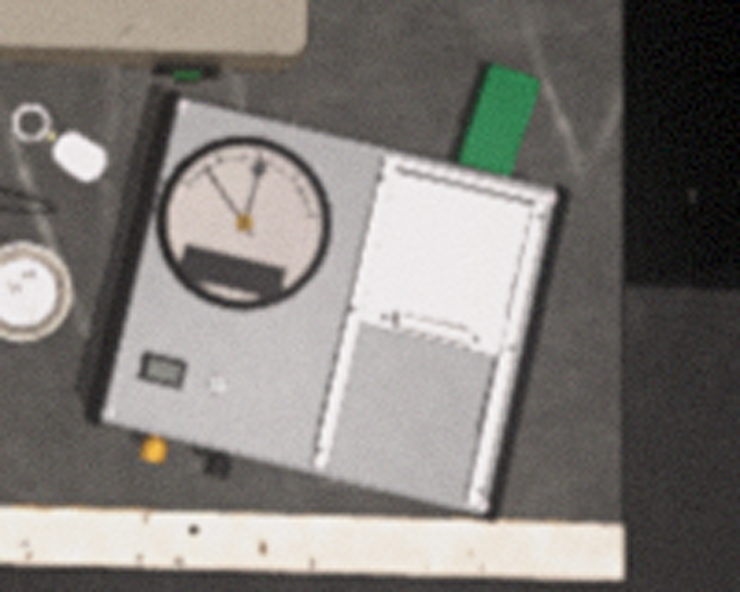

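The top view shows the supply turned about 13° clockwise. The needle points up-left (crop 208,170 from the hub at 244,222), the diamond is at (259,168), and the tab edge is near (435,330). I'll fit the pose next.

Run:
```python
from h import *
im=manip.get_image("top")
c=np.array([[178,98],[560,190],[490,512],[103,420]])/3.7+[230,130]
P=at_z(im,c[:,0],c[:,1],.07)[:,:2]; print("corners",P.round(4).tolist())
print("sides",[np.linalg.norm(P[i]-P[(i+1)%4]).round(4) for i in range(4)])
m=np.array([[103,-125],[103,-125]])
L=np.array([[103,125],[103,-125],[-103,-125],[-103,125]])/1e3
A=L-L.mean(0);B=P-P.mean(0);th=np.arctan2((A[:,0]*B[:,1]-A[:,1]*B[:,0]).sum(),(A*B).sum())
print("corner fit",P.mean(0).round(4),np.degrees(th).round(2))
v,u=np.mgrid[100:300,220:450]; z=im["range_z"][100:300,220:450]
W=np.array(im["position"])+ray(im,u,v)*z[...,None]
k=(abs(W[...,2]-.072)<.008)&(W[...,0]<.72)&(W[...,0]>.35)
n,lab,st,cen=cv2.connectedComponentsWithStats(k.astype(np.uint8)); j=1+st[1:,4].argmax()
r=cv2.minAreaRect(W[lab==j][:,:2].astype(np.float32)); print("rect",r)
q=np.array([[244,222],[208,170],[259,168],[395,320],[480,340]])/3.7+[230,130]
Q=at_z(im,q[:,0],q[:,1],np.array([.078,.078,.078,.087,.087]))
Rm=np.array([[np.cos(th),-np.sin(th)],[np.sin(th),np.cos(th)]])
print("hub,needle,diamond,tab ends local",((Q[:,:2]-P.mean(0))@Rm).round(4).tolist())
for lx,ly,n in((34,62,"meter"),(40,-60,"well")): print(n,(P.mean(0)+Rm@[lx/1e3,ly/1e3]).round(4))
```

```text
corners [[0.6626, -0.1287], [0.6138, -0.359], [0.4219, -0.318], [0.4692, -0.0887]]
sides [np.float64(0.2354), np.float64(0.1962), np.float64(0.2341), np.float64(0.1974)]
corner fit [ 0.5419 -0.2236] -11.84Traceback (most recent call last):
  File "<stdin>", line 11, in <module>
  File "h.py", line 9, in ray
    f,cx,cy=K(im); return rot(im).apply(np.stack([(np.asarray(u)-cx)/f,-(np.asarray(v)-cy)/f,-np.ones_like(np.asarray(u,float))],-1))
                          ~~~~~~~~~~~~~^^^^^^^^^^^^^^^^^^^^^^^^^^^^^^^^^^^^^^^^^^^^^^^^^^^^^^^^^^^^^^^^^^^^^^^^^^^^^^^^^^^^^^^^^^^^^^
  File "scipy/spatial/transform/_rotation.pyx", line 2580, in scipy.spatial.transform._rotation.Rotation.apply
ValueError: Expected input of shape (3,) or (P, 3), got (200, 230, 3).
```

```bash
python3 - <<'E'
s=open('h.py').read()
s=s.replace("return rot(im).apply(np.stack([(np.asarray(u)-cx)/f,-(np.asarray(v)-cy)/f,-np.ones_like(np.asarray(u,float))],-1))","d=np.stack([(np.asarray(u)-cx)/f,-(np.asarray(v)-cy)/f,-np.ones_like(np.asarray(u,float))],-1); return rot(im).apply(d.reshape(-1,3)).reshape(d.shape)")
open('h.py','w').write(s)
E
python3 - <<'E'
from h import *
for n in("top","scene"):
    im=manip.get_image(n)
    v,u=np.mgrid[0:384,0:512]; z=im["range_z"]
    W=np.array(im["position"])+ray(im,u,v)*z[...,None]
    k=(abs(W[...,2]-.072)<.008)&(W[...,0]<.72)&(W[...,0]>.35)&(W[...,1]<-.03)
    nn,lab,st,cen=cv2.connectedComponentsWithStats(k.astype(np.uint8)); j=1+st[1:,4].argmax()
    r=cv2.minAreaRect(W[lab==j][:,:2].astype(np.float32)); print(n,"rect",r)
    b=(W[...,0]>.4)&(W[...,0]<.7)&(W[...,1]<0)&(W[...,1]>-.33)&(W[...,2]<.02); print("bench z",np.median(W[b][:,2]))
    kk=lab==j; print("panel z",np.median(W[kk][:,2]))
    # distortion check: depth-pixel spread
E
```

```text
top rect ((0.541275143623352, -0.22177577018737793), (0.2501494586467743, 0.20368176698684692), 77.72892761230469)
bench z 0.00032131897005149845
panel z 0.07111534683542037
scene rect ((0.540855348110199, -0.22018878161907196), (0.24940797686576843, 0.20522594451904297), 78.04491424560547)
bench z -0.747038723155137
panel z 0.07077940022406148
```

```bash
cat >> h.py <<'E'
C=np.array([.541,-.221]); TH=np.radians(-12.1)
RM=np.array([[np.cos(TH),-np.sin(TH)],[np.sin(TH),np.cos(TH)]])
def w(lx,ly): return C+RM@[lx/1e3,ly/1e3]
def rectify(im,lx0,lx1,ly0,ly1,z,s):
    # image of console-local plane: up=+x local, left=+y local, s px per mm
    h,wd=int((lx1-lx0)*s),int((ly1-ly0)*s)
    r,c=np.mgrid[0:h,0:wd]; lx=lx1-r/s; ly=ly1-c/s
    P=np.stack([C[0]+(RM[0,0]*lx+RM[0,1]*ly)/1e3,C[1]+(RM[1,0]*lx+RM[1,1]*ly)/1e3,np.full(lx.shape,z)],-1)
    m=proj(im,P.reshape(-1,3)).reshape(h,wd,2).astype(np.float32)
    return cv2.cvtColor(cv2.remap(im["color"],m[...,0],m[...,1],cv2.INTER_CUBIC),cv2.COLOR_RGB2BGR)
E
python3 - <<'E'
from h import *
a,b=[manip.get_image(n) for n in("top","scene")]
r=[rectify(i,-30,98,-2,126,.08,3) for i in(a,b)]
cv2.imwrite("pics/m0.png",np.hstack(r))
for lx,ly,n in((34,62,"meter"),(40,-60,"well")): print(n,w(lx,ly).round(4))
for im in (a,b):
    v,u=np.mgrid[0:384,0:512]
    W=np.array(im["position"])+ray(im,u,v)*im["range_z"][...,None]; L=(W[...,:2]-C)@RM*1e3
    k=(W[...,2]>.080)&(W[...,2]<.092)&(L[...,1]<-20)&(L[...,1]>-110)&(abs(L[...,0])<90)
    print("tab",k.sum(),np.median(L[k],0),L[k].min(0),L[k].max(0))
E
```

```text
meter [ 0.5872 -0.1675]
well [ 0.5675 -0.2881]
tab 95 [  0.25844543 -62.91063378] [ -69.76420326 -108.60246792] [ 84.40004717 -37.64434048]
tab 98 [ -2.07839189 -60.22028332] [ -4.81977808 -81.68875948] [  4.13234218 -37.59768466]
```

View pics/m0.png

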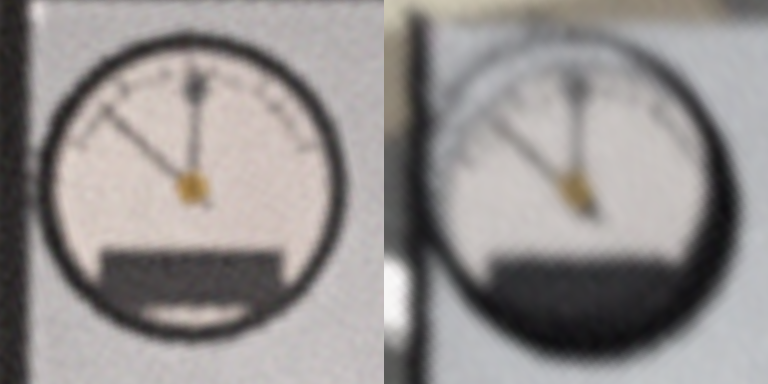

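The rectified meter shows the hub at (192,187), the needle at about −48° (detent −8) and the diamond at about +2°. I'll work out the tool orientation before moving.

Run:
```python
from h import *
s=manip.read_state(); M=R.from_quat(s["ee_rot"]).as_matrix(); print(M.round(3), manip.tip_extent)
z=M[:,2]; print("jaw az",np.degrees(np.arctan2(z[1],z[0])))
print("tab",w(-1.5,-60), "tab open",w(-87.5,-60))
# polar profile of meter
acc=0
for i in range(6):
    im=manip.get_image("top"); acc=acc+rectify(im,-30,98,-2,126,.078,6).astype(float).sum(2)
g=(acc/18).astype(np.float32)
# hub by brass-colour centroid
c=rectify(im,-30,98,-2,126,.078,6).astype(int); k=(c[...,2]-c[...,0]>50); ys,xs=np.nonzero(k); h=(xs.mean(),ys.mean()); print("hub px",h,k.sum(),"local",98-h[1]/6,126-h[0]/6)
a=np.radians(np.arange(-70,71,1.)); 
for r0,r1 in((10,24),(27,39),(39,42)):
    rr=np.arange(r0,r1,.5)*6
    p=cv2.remap(g,(h[0]+np.outer(rr,np.sin(a))).astype(np.float32),(h[1]-np.outer(rr,np.cos(a))).astype(np.float32),cv2.INTER_LINEAR).mean(0)
    d=np.clip(np.median(p)-p-8,0,None)
    for lo,hi in((-60,-36),(-15,20)):
        m=(a>=np.radians(lo))&(a<=np.radians(hi)); print(r0,r1,lo,hi,"ang",(np.degrees(a[m])*d[m]).sum()/d[m].sum(), d[m].max())
```

```text
[[ 0.962  0.     0.274]
 [-0.274 -0.     0.962]
 [ 0.    -1.     0.   ]] 0.022
jaw az 74.08702964139954
tab [ 0.52695621 -0.27935257] tab open [ 0.44286685 -0.26132537]
hub px (np.float64(385.20908166723143), np.float64(373.3293798712301)) 2951 local 35.778436688128316 61.79848638879476
10 24 -60 -36 ang -50.08888758481821 40.84807
10 24 -15 20 ang 2.2915891887795925 39.5941
27 39 -60 -36 ang -48.80340881192335 44.971375
27 39 -15 20 ang 1.9645852186256816 79.86883
39 42 -60 -36 ang -46.58404966563009 17.237366
39 42 -15 20 ang 0.32450589475878017 18.752884
```

```bash
python3 -m jog '[[[20,-58,0,0,0,-8.6,0.45],[40,-116,0,0,0,-17.2,0.45],[60,-174,0,0,0,-25.8,0.45],[80,-232,0,0,0,-34.4,0.45],[100,-290,0,0,0,-43,0.45],[120,-348,0,0,0,-51.6,0.45],[140,-406,0,0,0,-60.2,0.45],[160,-464,0,0,0,-68.8,0.45],[180,-522,0,0,0,-77.4,0.45],[200,-580,0,0,0,-86.2,0.45]]]' 6
python3 -c "
from h import *
s=manip.read_state();print(s['eef_pos'],s['finger_gap'],s['force']);z=R.from_quat(s['ee_rot']).as_matrix()[:,2];print(np.degrees(np.arctan2(z[1],z[0])))"
```

```text
clock: 2.5
eef_pos: [0.3719, 0.0191, 0.2371]
ee_rot: [0.443, -0.551, 0.551, -0.444]
force: [1.4, 0.4, -0.5]
finger_gap: 0.272
[0.37194203 0.01909226 0.23712008] 0.27157309174255057 [ 1.39515984  0.42517021 -0.51498111]
-12.402590057787238
```

```bash
python3 -m jog '[[[26,-50,-15,0,0,0,0.45],[52,-100,-30,0,0,0,0.45],[78,-150,-50,0,0,0,0.45],[104,-200,-70,0,0,0,0.45],[130,-250,-90,0,0,0,0.45],[155,-298,-105,0,0,0,0.45],[155,-298,-105,0,0,0,0.45],[155,-298,-105,0,0,0,0.45],[155,-298,-105,0,0,0,0.45],[155,-298,-105,0,0,0,0.45]]]'
python3 - <<'E'
from h import *
im=manip.get_image("scene"); s=manip.read_state(); p=s["eef_pos"]
for n in("shutter_tab",):
    for r in manip.trace(n,im)[:1]: print(n,r["confidence"],r["xy"],r["mask"].sum())
i=im["color"][130:290,260:420].copy()
cv2.imwrite("pics/s1.png",cv2.cvtColor(cv2.resize(i,None,fx=3.7,fy=3.7,interpolation=cv2.INTER_CUBIC),cv2.COLOR_RGB2BGR))
tips=[np.r_[p[:2]+RM@[d/1e3,0],.087] for d in(-4,4)]; print("expect tab px crop",(proj(im,np.array(tips))-[260,130])*3.7)
E
```

```text
clock: 3.75
eef_pos: [0.5264, -0.2761, 0.1323]
ee_rot: [0.445, -0.55, 0.55, -0.445]
force: [0.5, 0.3, 0.3]
finger_gap: 0.272
expect tab px crop [[235.50808708 356.98324692]
 [242.6785043  349.23368334]]
```

View pics/s1.png

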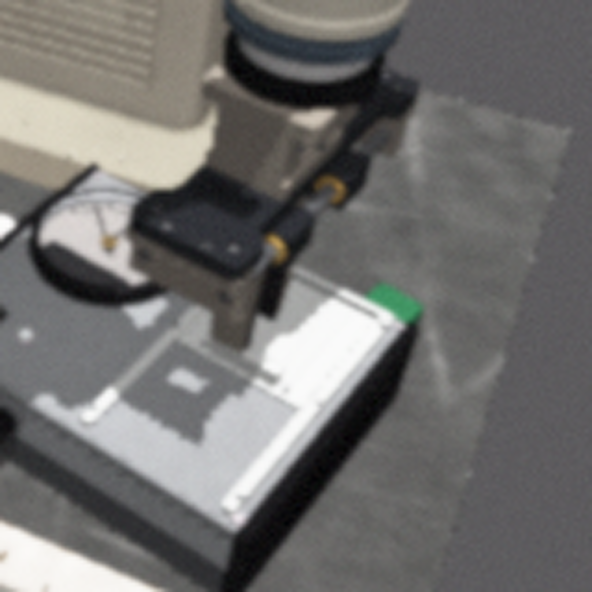

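The fingers straddle the tab: its line runs from crop (190,325) to (278,385) and passes through the expected (239,353). I'll go down and pinch.

```bash
python3 -m jog '[[[0,-2,-10,0,0,0,0.45],[0,-2,-20,0,0,0,0.45],[0,-2,-28,0,0,0,0.45],[0,-2,-32,0,0,0,0.45],[0,-2,-32,0,0,0,0.45],[0,-2,-32,0,0,0,0.7],[0,-2,-32,0,0,0,0.9],[0,-2,-32,0,0,0,0.9],[0,-2,-32,0,0,0,0.9],[0,-2,-32,0,0,0,0.9]]]' 6
```

```text
clock: 5.1
eef_pos: [0.5267, -0.2791, 0.0999]
ee_rot: [0.444, -0.55, 0.55, -0.445]
force: [2.2, -0.0, 2.1]
finger_gap: 0.085
```

```bash
python3 -m jog '[[[-5,1,0,0,0,0,0.9],[-14.7,3.1,0,0,0,0,0.9],[-24.5,5.2,0,0,0,0,0.9],[-34.2,7.3,0,0,0,0,0.9],[-44,9.4,0,0,0,0,0.9],[-53.8,11.5,0,0,0,0,0.9],[-63.6,13.6,0,0,0,0,0.9],[-73.3,15.7,0,0,0,0,0.9],[-80.2,17.2,0,0,0,0,0.9],[-80.2,17.2,0,0,0,0,0.9]]]'
```

```text
clock: 6.35
eef_pos: [0.4461, -0.2618, 0.0999]
ee_rot: [0.444, -0.55, 0.551, -0.445]
force: [3.7, 0.7, 3.6]
finger_gap: 0.085
```

```bash
python3 -m jog '[[[-0.5,0.1,0,0,0,0,0.9],[-1,0.2,0,0,0,0,0.9],[-1.5,0.3,0,0,0,0,0.9],[-2,0.4,0,0,0,0,0.9],[-2.5,0.5,0,0,0,0,0.9],[-3,0.6,0,0,0,0,0.9],[-3.5,0.7,0,0,0,0,0.9],[-4,0.8,0,0,0,0,0.9],[-4,0.8,0,0,0,0,0.9],[-4,0.8,0,0,0,0,0.9]]]'
```

```text
clock: 7.6
eef_pos: [0.4444, -0.2615, 0.1]
ee_rot: [0.443, -0.549, 0.552, -0.445]
force: [12.0, 1.1, -3.2]
finger_gap: 0.119
```

Run:
```python
from h import *
p=manip.read_state()["eef_pos"]; print("tcp local",(p[:2]-C)@RM*1e3)
b=manip.get_image("scene"); a=manip.get_image("top")
r=[rectify(i,-110,105,-125,0,z,2.7) for i,z in((a,.073),(b,.073))]
cv2.imwrite("pics/w1.png",np.hstack(r))
v,u=np.mgrid[0:384,0:512]
for im in(a,b):
    W=np.array(im["position"])+ray(im,u,v)*im["range_z"][...,None]; L=(W[...,:2]-C)@RM*1e3
    k=(W[...,2]<.066)&(W[...,2]>.02)&(abs(L[...,1]+60)<30)&(L[...,0]>-50)&(L[...,0]<90); print(k.sum(), L[k].min(0) if k.any() else 0, L[k].max(0) if k.any() else 0)
```

```text
tcp local [-85.93281623 -59.83153548]
617 [ 11.65265721 -89.97276355] [ 89.91042755 -32.35472059]
354 [ 28.8623055  -89.72088639] [ 80.72973552 -30.18581691]
```

View pics/w1.png

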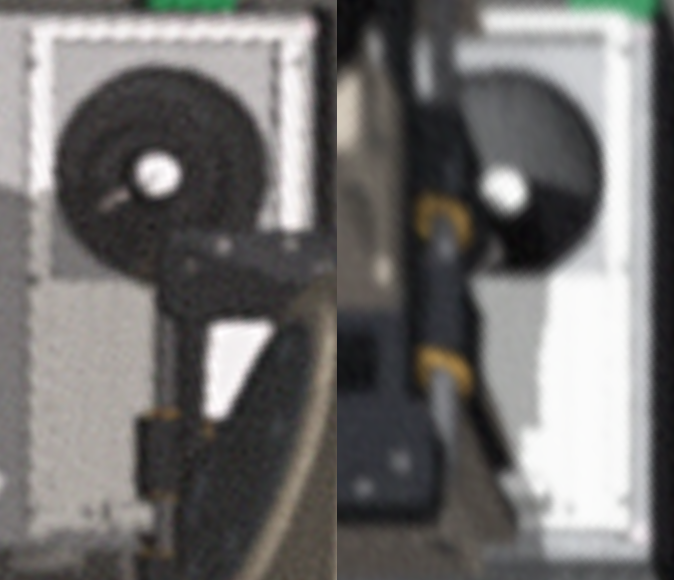

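The well is uncovered and the knob top sits at left-panel (157,174), which is local (40.6,−58). The plate's back edge is near row 280. A slightly firmer grip will test whether this is really the end stop.

```bash
python3 -m jog '[[[0,0,0,0,0,0,0.9],[0,0,0,0,0,0,0.9],[0,0,0,0,0,0,0.9],[0,0,0,0,0,0,0.9],[-0.5,0.1,0,0,0,0,0.9],[-0.5,0.1,0,0,0,0,0.9],[-0.5,0.1,0,0,0,0,0.9],[-0.5,0.1,0,0,0,0,0.9],[-0.5,0.1,0,0,0,0,0.9],[-0.5,0.1,0,0,0,0,0.9]]]' 14
```

```text
clock: 8.95
eef_pos: [0.4458, -0.2619, 0.1001]
ee_rot: [0.442, -0.547, 0.553, -0.446]
force: [20.0, 0.1, -10.6]
finger_gap: 0.085
```

```bash
python3 -m jog '[[[3,-0.6,0,0,0,0,0.9],[4,-0.8,0,0,0,0,0.45],[4,-0.8,0,0,0,0,0.45],[4,-0.8,5,0,0,0,0.45],[4,-0.8,15,0,0,0,0.45],[4,-0.8,35,0,0,0,0.45],[-36,40,50,0,0,0,0.45],[-76,80,60,0,0,0,0.45],[-100,120,60,0,0,0,0.45],[-100,120,60,0,0,0,0.45]]]' 6
python3 - <<'E'
from h import *
v,u=np.mgrid[0:384,0:512]
b=manip.get_image("scene"); a=manip.get_image("top")
for im in(a,b):
    W=np.array(im["position"])+ray(im,u,v)*im["range_z"][...,None]; L=(W[...,:2]-C)@RM*1e3
    k=(W[...,2]>.081)&(W[...,2]<.092)&(L[...,1]<-30)&(L[...,1]>-90)&(L[...,0]<-60)&(L[...,0]>-110)
    print("tab",k.sum(),np.median(L[k],0),L[k].min(0),L[k].max(0))
    k=(W[...,2]>.055)&(W[...,2]<.068)&(abs(L[...,1]+60)<20)&(abs(L[...,0]-40)<20)
    print("knob",k.sum(),np.median(np.c_[L[k],W[k][:,2]*1e3],0),L[k].min(0),L[k].max(0))
cv2.imwrite("pics/w2.png",np.hstack([rectify(i,-110,105,-125,0,.073,2.7) for i in(a,b)]))
E
```

```text
clock: 10.2
eef_pos: [0.3396, -0.139, 0.1601]
ee_rot: [-0.445, 0.55, -0.549, 0.445]
force: [0.9, -0.4, -0.2]
finger_gap: 0.271
tab 83 [-85.2191757 -59.5382998] [-89.3220636  -82.80274184] [-81.43223121 -37.54751613]
knob 65 [ 40.51717531 -59.68313376  64.44991574] [ 31.42909369 -70.17765685] [ 49.93500485 -50.48770911]
tab 106 [-87.57492143 -59.98943849] [-90.36040549 -81.71839385] [-80.04779123 -36.85772975]
knob 65 [ 36.80813723 -59.65042428  63.81276565] [ 30.84471205 -68.22393145] [ 50.02145184 -50.31727658]
```

View pics/w2.png

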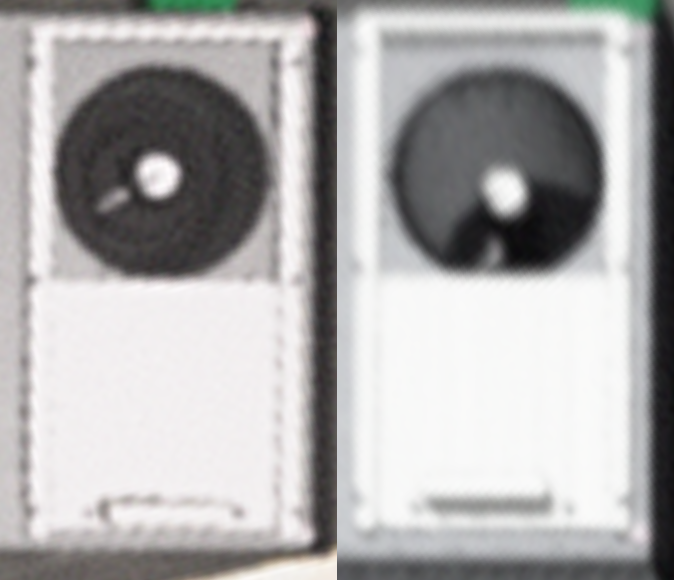

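The shutter moved 85.5 mm in both cameras, so it is fully open. The skirt mark sits at about −121°, which agrees with detent −8. Next I'll hover over the knob with the jaws pre-turned.

```bash
python3 -m jog '[[[45,-30,0,0,0,10,0.4],[90,-60,0,0,0,20,0.4],[135,-90,0,0,0,30,0.4],[180,-120,-10,0,0,40,0.4],[228,-149,-25,0,0,50,0.4],[228,-149,-45,0,0,58,0.4],[228,-149,-45,0,0,58,0.4],[228,-149,-45,0,0,58,0.4],[228,-149,-45,0,0,58,0.4],[228,-149,-45,0,0,58,0.4]]]' 6
python3 - <<'E'
from h import *
s=manip.read_state(); p=s["eef_pos"]; z=R.from_quat(s["ee_rot"]).as_matrix(); print(p,s["q"].round(2),s["finger_gap"],s["force"],np.degrees(np.arctan2(z[1,2],z[0,2])),"tool x/y",z[:,1].round(3),"local",(p[:2]-C)@RM*1e3, "target",w(40.2,-59.8))
E
```

```text
clock: 11.55
eef_pos: [0.5699, -0.29, 0.1156]
ee_rot: [0.655, -0.265, 0.266, -0.655]
force: [-0.0, -0.1, 0.5]
finger_gap: 0.297
[ 0.5699415  -0.28999347  0.11561235] [-0.47  0.5   1.7  -0.    0.94 -1.27] 0.29653011586429423 [-0.00111996 -0.07020354  0.45120695] 45.83549465294106 tool x/y [ 0.001 -0.001 -1.   ] local [ 42.7608224  -61.39398765] target [ 0.5677717 -0.2878981]
```

```bash
python3 -m jog '[[[-2.2,2.1,0,0,0,0,0.4],[-2.2,2.1,-8,0,0,0,0.4],[-2.2,2.1,-16,0,0,0,0.4],[-2.2,2.1,-22,0,0,0,0.4],[-2.2,2.1,-28,0,0,0,0.4],[-2.2,2.1,-33,0,0,0,0.4],[-2.2,2.1,-38,0,0,0,0.4],[-2.2,2.1,-42,0,0,0,0.4],[-2.2,2.1,-44,0,0,0,0.4],[-2.2,2.1,-44,0,0,0,0.4]]]' 6
```

```text
clock: 12.8
eef_pos: [0.5675, -0.2877, 0.0705]
ee_rot: [0.655, -0.266, 0.265, -0.655]
force: [0.1, -0.3, 0.3]
finger_gap: 0.298
```

```bash
python3 -m jog '[[[0,0,-0.5,0,0,0,0.4],[0,0,-1,0,0,0,0.4],[0,0,-1.5,0,0,0,0.4],[0,0,-2,0,0,0,0.4],[0,0,-2.5,0,0,0,0.4],[0,0,-3,0,0,0,0.4],[0,0,-3,0,0,0,0.4],[0,0,-3,0,0,0,0.4],[0,0,-3,0,0,0,0.4],[0,0,-3,0,0,0,0.4]]]'
```

```text
clock: 14.05
eef_pos: [0.5675, -0.2878, 0.0676]
ee_rot: [0.655, -0.266, 0.266, -0.655]
force: [-0.4, -0.3, -0.5]
finger_gap: 0.301
```

```bash
python3 -m jog '[[[0,0,-0.5,0,0,0,0.4],[0,0,-1,0,0,0,0.4],[0,0,-1.5,0,0,0,0.4],[0,0,-1.5,0,0,0,0.4],[0,0,-1.5,0,0,0,0.4],[0,0,-1.5,0,0,0,0.4],[0,0,-1.5,0,0,0,0.4],[0,0,-1.5,0,0,0,0.4],[0,0,-1.5,0,0,0,0.4],[0,0,-1.5,0,0,0,0.4]]]'
```

```text
clock: 15.3
eef_pos: [0.5675, -0.2878, 0.0661]
ee_rot: [0.655, -0.266, 0.266, -0.655]
force: [-0.4, 0.6, -0.4]
finger_gap: 0.299
```

```bash
python3 -m jog '[[[0,0,-0.5,0,0,0,0.4],[0,0,-1,0,0,0,0.4],[0,0,-1.5,0,0,0,0.4],[0,0,-1.5,0,0,0,0.4],[0,0,-1.5,0,0,0,0.4],[0,0,-1.5,0,0,0,0.4],[0,0,-1.5,0,0,0,0.4],[0,0,-1.5,0,0,0,0.4],[0,0,-1.5,0,0,0,0.4],[0,0,-1.5,0,0,0,0.4]]]'
```

```text
clock: 16.55
eef_pos: [0.5676, -0.2878, 0.0646]
ee_rot: [0.655, -0.266, 0.266, -0.655]
force: [-0.2, 0.4, 3.5]
finger_gap: 0.299
```

Skirt contact reads 3.5 N with the tips at 42.6 mm. I'll grip the knob, then press.

```bash
python3 -m jog '[[[0,0,0,0,0,0,0.7],[0,0,0,0,0,0,0.9],[0,0,0,0,0,0,0.9],[0,0,0,0,0,0,0.9],[0,0,-1,0,0,0,0.9],[0,0,-2,0,0,0,0.9],[0,0,-3,0,0,0,0.9],[0,0,-4,0,0,0,0.9],[0,0,-4.8,0,0,0,0.9],[0,0,-4.8,0,0,0,0.9]]]' 12
```

```text
clock: 17.8
eef_pos: [0.5683, -0.2873, 0.0604]
ee_rot: [-0.655, 0.265, -0.266, 0.656]
force: [1.7, 5.0, 8.9]
finger_gap: 0.212
```

```bash
python3 -m jog '[[[0.4,0.4,-0.3,0,0,0,0.9],[0.8,0.8,-0.5,0,0,0,0.9],[0.8,0.8,-0.7,0,0,0,0.9],[0.8,0.8,-0.7,0,0,-3,0.9],[0.8,0.8,-0.7,0,0,-6,0.9],[0.8,0.8,-0.7,0,0,-9,0.9],[0.8,0.8,-0.7,0,0,-12,0.9],[0.8,0.8,-0.7,0,0,-15,0.9],[0.8,0.8,-0.7,0,0,-15,0.9],[0.8,0.8,-0.7,0,0,-15,0.9]]]' 12
python3 -c "
from h import *
s=manip.read_state();print(s['moment'],s['force']);z=R.from_quat(s['ee_rot']).as_matrix()[:,2];print(np.degrees(np.arctan2(z[1],z[0]))%180)
im=manip.get_image('top');print([ (r['confidence'],r['xy']) for r in manip.trace('needle_tip',im)[:2]])
cv2.imwrite('pics/m1.png',rectify(im,-30,98,-2,126,.078,4))"
```

```text
clock: 19.05
eef_pos: [0.5687, -0.287, 0.0598]
ee_rot: [-0.615, 0.349, -0.349, 0.615]
force: [-0.7, 2.8, 9.5]
finger_gap: 0.213
[ 0.39752389  0.15734889 -0.03208567] [-0.68433721  2.75086874  9.52831397]
30.881125006199525
[]
```

View pics/m1.png

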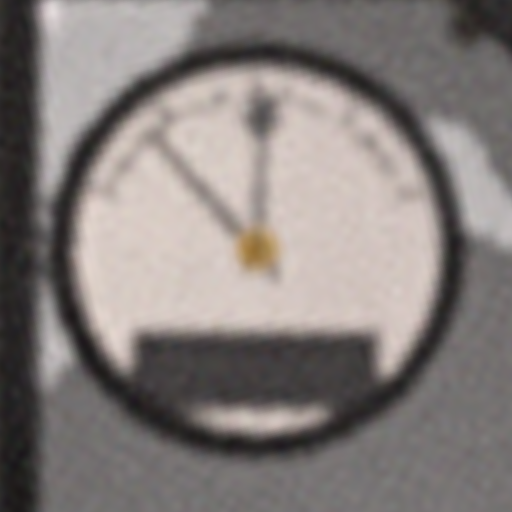

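The needle has moved from −48° to −42° (tip 150,133, hub 257,250) for 15° of knob, so it is unlocked and turning. I'll carry on.

```bash
python3 -m jog '[[[0,0,0,0,0,-6,0.9],[0,0,0,0,0,-12,0.9],[0,0,0,0,0,-18,0.9],[0,0,0,0,0,-24,0.9],[0,0,0,0,0,-30,0.9],[0,0,0,0,0,-36,0.9],[0,0,0,0,0,-42,0.9],[0,0,0,0,0,-48,0.9],[0,0,0,0,0,-54,0.9],[0,0,0,0,0,-55,0.9]]]'
```

```text
clock: 20.4
eef_pos: [0.5698, -0.2869, 0.0602]
ee_rot: [0.383, -0.593, 0.594, -0.385]
force: [3.0, 2.9, 9.3]
finger_gap: 0.211
```

```bash
python3 -m jog '[[[0,0,0,0,0,-6,0.9],[0,0,0,0,0,-12,0.9],[0,0,0,0,0,-18,0.9],[0,0,0,0,0,-24,0.9],[0,0,0,0,0,-30,0.9],[0,0,0,0,0,-36,0.9],[0,0,0,0,0,-42,0.9],[0,0,0,0,0,-46,0.9],[0,0,0,0,0,-50,0.9],[0,0,0,0,0,-50,0.9]]]'
python3 - <<'E'
from h import *
s=manip.read_state();print(s['moment'],s['force'],s['q'][5]);z=R.from_quat(s['ee_rot']).as_matrix()[:,2];print(np.degrees(np.arctan2(z[1],z[0]))%180-180)
im=manip.get_image('top'); b=manip.get_image('scene')
cv2.imwrite('pics/m2.png',np.hstack([rectify(im,20,90,20,90,.078,5.7),rectify(b,20,90,20,90,.078,5.7)]))
E
```

```text
clock: 21.65
eef_pos: [0.5706, -0.2876, 0.0604]
ee_rot: [0.096, -0.7, 0.701, -0.099]
force: [3.8, 0.7, 9.5]
finger_gap: 0.213
[ 0.19984033 -0.66983914  0.01767802] [3.80235483 0.71802734 9.51562371] 0.8246435131082028
-74.17759227382412
```

View pics/m2.png

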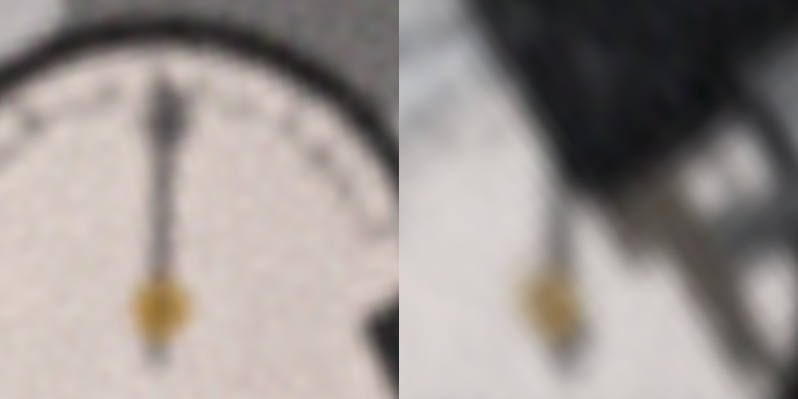

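The needle tip (163,82) lies under the diamond (167,117): about 0.8–1° against 2° from the hub at (160,305). This is detent 0. I'll let the knob rise and open the jaws, staying close by.

```bash
python3 -m jog '[[[0,0,1,0,0,0,0.9],[0,0,2,0,0,0,0.9],[0,0,3,0,0,0,0.9],[0,0,4,0,0,0,0.9],[0,0,5,0,0,0,0.9],[0,0,6,0,0,0,0.9],[0,0,6,0,0,0,0.9],[0,0,6.5,0,0,0,0.4],[0,0,7,0,0,0,0.4],[0,0,8,0,0,0,0.4]]]'
python3 - <<'E'
from h import *
s=manip.read_state();print(s['moment'],s['force'])
acc=0;N=10
for i in range(N):
    im=manip.get_image("top"); acc=acc+rectify(im,-30,98,-2,126,.078,6).astype(float)
g=acc/N; cv2.imwrite('pics/m3.png',cv2.resize(g[40:300,230:560],None,fx=2.3,fy=2.3).astype(np.uint8))
k=(g[...,2]-g[...,0]>50); ys,xs=np.nonzero(k); h=(xs.mean(),ys.mean()); print("hub",h,k.sum())
gg=g.mean(2)
for r in list(range(-9,-5))+list(range(8,46,2)):
    y=int(round(h[1]-r*6)); row=gg[y-2:y+3,int(h[0])-60:int(h[0])+61].mean(0); x=np.arange(-60,61)+int(h[0])-h[0]
    d=np.clip(np.median(row)-12-row,0,None); d[abs(x)>45]=0
    if d.sum()>0: c=(x*d).sum()/d.sum(); print(r,"offset mm",round(c/6,2),"width",(d>0).sum()/6,"max",round(d.max()),"deg",round(np.degrees(np.arctan2(c/6,r)),2))
E
```

```text
clock: 23.0
eef_pos: [0.5675, -0.2867, 0.0666]
ee_rot: [-0.098, 0.701, -0.7, 0.097]
force: [0.6, -0.0, -0.6]
finger_gap: 0.298
[-0.04934182  0.18287554 -0.01125844] [ 0.56191157 -0.00970491 -0.56196108]
hub (np.float64(385.2228226319135), np.float64(373.3537825810553)) 3146
-9 offset mm -0.61 width 6.0 max 28 deg -176.1
-8 offset mm -0.79 width 6.333333333333333 max 39 deg -174.38
-7 offset mm -0.77 width 6.666666666666667 max 50 deg -173.72
-6 offset mm -0.77 width 7.0 max 54 deg -172.65
8 offset mm -0.07 width 6.666666666666667 max 55 deg -0.49
10 offset mm -0.06 width 6.666666666666667 max 56 deg -0.35
12 offset mm 0.11 width 6.666666666666667 max 53 deg 0.53
14 offset mm 0.2 width 6.666666666666667 max 55 deg 0.82
16 offset mm 0.15 width 6.5 max 57 deg 0.53
18 offset mm 0.06 width 6.5 max 53 deg 0.19
20 offset mm 0.2 width 6.5 max 56 deg 0.58
22 offset mm 0.39 width 6.5 max 62 deg 1.01
24 offset mm 0.38 width 6.666666666666667 max 64 deg 0.9
26 offset mm 0.43 width 6.833333333333333 max 63 deg 0.95
28 offset mm 0.6 width 8.0 max 72 deg 1.23
30 offset mm 0.87 width 8.666666666666666 max 81 deg 1.66
32 offset mm 0.93 width 9.0 max 78 deg 1.67
34 offset mm 1.15 width 8.833333333333334 max 75 deg 1.94
36 offset mm 1.52 width 8.666666666666666 max 67 deg 2.42
38 offset mm 1.06 width 7.166666666666667 max 46 deg 1.6
40 offset mm 0.36 width 4.666666666666667 max 31 deg 0.52
42 offset mm -0.18 width 3.0 max 13 deg -0.24
```

View pics/m3.png

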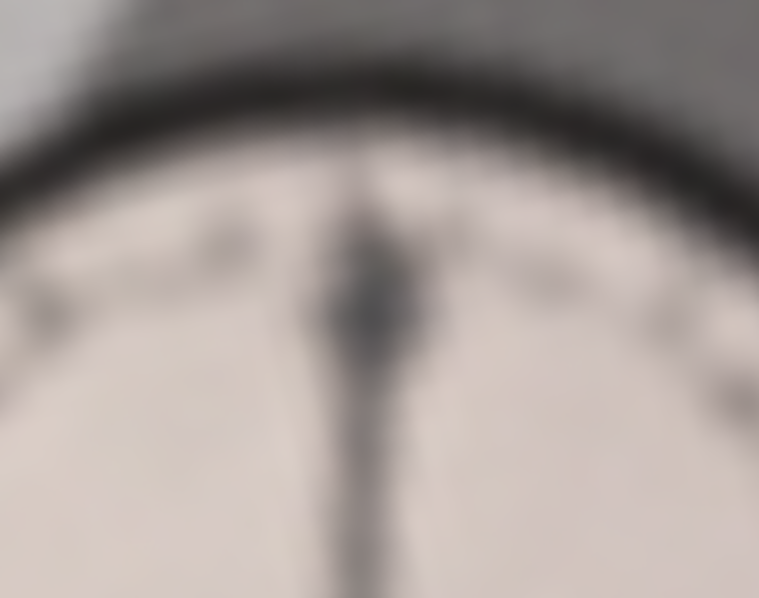

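The needle stands at about 0° and the diamond at about 1.5–2°, well under half a click (6°), so this detent is right. I'll lift out, go to the tab and check that the knob came up.

```bash
python3 -m jog '[[[0,0,10,0,0,0,0.4],[0,0,25,0,0,0,0.4],[0,0,45,0,0,0,0.4],[0,0,65,0,0,0,0.4],[-25,5,65,0,0,10.4,0.42],[-50,10,65,0,0,20.8,0.45],[-75,15,65,0,0,31.2,0.45],[-100,20,65,0,0,41.6,0.45],[-123,25,65,0,0,52,0.45],[-123,25,65,0,0,62,0.45]]]' 6
python3 - <<'E'
from h import *
s=manip.read_state();p=s["eef_pos"];z=R.from_quat(s['ee_rot']).as_matrix()[:,2];print(p,s["force"],"az",np.degrees(np.arctan2(z[1],z[0])),"target",w(-87,-60))
v,u=np.mgrid[0:384,0:512]
a,b=manip.get_image("top"),manip.get_image("scene")
for im in(a,b):
    W=np.array(im["position"])+ray(im,u,v)*im["range_z"][...,None]; L=(W[...,:2]-C)@RM*1e3
    k=(W[...,2]>.055)&(W[...,2]<.068)&(abs(L[...,1]+60)<20)&(abs(L[...,0]-40)<20)
    print("knob",k.sum(),np.median(np.c_[L[k],W[k][:,2]*1e3],0))
cv2.imwrite('pics/w3.png',np.hstack([rectify(i,-30,105,-110,-10,.065,4) for i in (a,b)]))
E
```

```text
clock: 24.75
eef_pos: [0.444, -0.2616, 0.1333]
ee_rot: [0.446, -0.549, 0.549, -0.446]
force: [0.4, -0.5, -0.1]
finger_gap: 0.273
[ 0.44397145 -0.26162938  0.13329072] [ 0.36103333 -0.49212791 -0.0543125 ] az -11.808005860686366 target [ 0.44335574 -0.26143018]
knob 65 [ 40.02258753 -58.9340852   64.61859556]
knob 63 [ 36.93872633 -59.71360791  63.57086291]
```

View pics/w3.png

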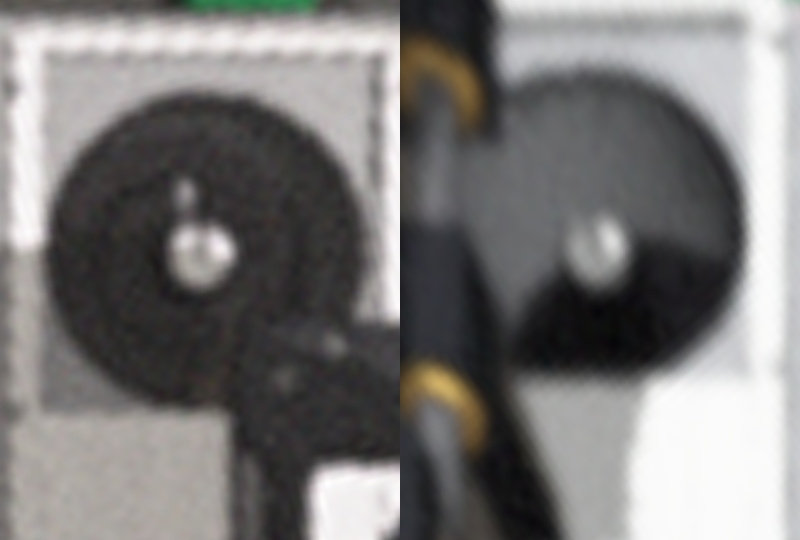

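The knob is back at its original height (64.6/63.6 mm against 64.4/63.8 before). After parallax its mark at (183,193) points towards 0. Next I'll pinch the tab and shut it.

```bash
python3 -m jog '[[[0,0,-10,0,0,0,0.45],[0,0,-20,0,0,0,0.45],[0,0,-28,0,0,0,0.45],[0,0,-33,0,0,0,0.45],[0,0,-33,0,0,0,0.45],[0,0,-33,0,0,0,0.7],[0,0,-33,0,0,0,0.9],[0,0,-33,0,0,0,0.9],[0,0,-33,0,0,0,0.9],[0,0,-33,0,0,0,0.9]]]' 8
```

```text
clock: 26.1
eef_pos: [0.446, -0.2623, 0.0994]
ee_rot: [0.444, -0.549, 0.551, -0.445]
force: [4.8, -0.8, -2.1]
finger_gap: 0.09
```

```bash
python3 -m jog '[[[5,-1,0,0,0,0,0.9],[14.7,-3.1,0,0,0,0,0.9],[24.5,-5.2,0,0,0,0,0.9],[34.2,-7.3,0,0,0,0,0.9],[44,-9.4,0,0,0,0,0.9],[53.8,-11.5,0,0,0,0,0.9],[63.6,-13.6,0,0,0,0,0.9],[73.3,-15.7,0,0,0,0,0.9],[79,-16.9,0,0,0,0,0.9],[79,-16.9,0,0,0,0,0.9]]]'
```

```text
clock: 27.35
eef_pos: [0.5245, -0.2791, 0.0993]
ee_rot: [0.445, -0.55, 0.55, -0.444]
force: [0.7, -1.2, 4.0]
finger_gap: 0.087
```

```bash
python3 -m jog '[[[0.5,-0.1,0,0,0,0,0.9],[1,-0.2,0,0,0,0,0.9],[1.5,-0.3,0,0,0,0,0.9],[2,-0.4,0,0,0,0,0.9],[2.5,-0.5,0,0,0,0,0.9],[3,-0.6,0,0,0,0,0.9],[3.5,-0.7,0,0,0,0,0.9],[4,-0.8,0,0,0,0,0.9],[4.5,-0.9,0,0,0,0,0.9],[4.5,-0.9,0,0,0,0,0.9]]]'
```

```text
clock: 28.6
eef_pos: [0.5281, -0.2799, 0.0993]
ee_rot: [-0.445, 0.55, -0.55, 0.444]
force: [-2.3, -1.1, 5.9]
finger_gap: 0.088
```

```bash
python3 -m jog '[[[0.5,-0.1,0,0,0,0,0.9],[1,-0.2,0,0,0,0,0.9],[1.5,-0.3,0,0,0,0,0.9],[2,-0.4,0,0,0,0,0.9],[2.5,-0.5,0,0,0,0,0.9],[2.5,-0.5,0,0,0,0,0.9],[2.5,-0.5,0,0,0,0,0.9],[2.5,-0.5,0,0,0,0,0.9],[2.5,-0.5,0,0,0,0,0.9],[2.5,-0.5,0,0,0,0,0.9]]]'
```

```text
clock: 29.85
eef_pos: [0.5302, -0.2803, 0.0993]
ee_rot: [-0.445, 0.55, -0.55, 0.444]
force: [-2.9, -0.9, 7.1]
finger_gap: 0.086
```

```bash
python3 -m jog '[[[0.5,-0.1,0,0,0,0,0.9],[1,-0.2,0,0,0,0,0.9],[1.5,-0.3,0,0,0,0,0.9],[2,-0.4,0,0,0,0,0.9],[2,-0.4,0,0,0,0,0.9],[2,-0.4,0,0,0,0,0.9],[2,-0.4,0,0,0,0,0.9],[2,-0.4,0,0,0,0,0.9],[2,-0.4,0,0,0,0,0.9],[2,-0.4,0,0,0,0,0.9]]]'
```

```text
clock: 31.1
eef_pos: [0.5304, -0.2803, 0.0991]
ee_rot: [-0.446, 0.551, -0.548, 0.443]
force: [-9.5, -0.3, 12.3]
finger_gap: 0.085
```

```bash
python3 -m jog '[[[-1.5,0.3,0,0,0,0,0.45],[-2,0.4,0,0,0,0,0.45],[-2,0.4,0,0,0,0,0.45],[-2,0.4,8,0,0,0,0.45],[-2,0.4,25,0,0,0,0.45],[-2,0.4,45,0,0,0,0.45],[-40,30,60,0,0,0,0.45],[-80,70,60,0,0,0,0.45],[-120,110,60,0,0,0,0.45],[-160,150,60,0,0,0,0.45]]]'
python3 - <<'E'
from h import *
print(manip.read_state()["force"])
v,u=np.mgrid[0:384,0:512]
a,b=manip.get_image("top"),manip.get_image("scene")
for im in(a,b):
    W=np.array(im["position"])+ray(im,u,v)*im["range_z"][...,None]; L=(W[...,:2]-C)@RM*1e3
    k=(W[...,2]>.080)&(W[...,2]<.092)&(L[...,1]<-33)&(L[...,1]>-87)&(abs(L[...,0])<30)
    print("tab",k.sum(),np.median(L[k],0),L[k].min(0),L[k].max(0))
cv2.imwrite('pics/f.png',np.hstack([rectify(i,-105,130,-130,150,.075,1.4) for i in (a,b)]))
E
```

```text
clock: 32.35
eef_pos: [0.3725, -0.1298, 0.1602]
ee_rot: [0.444, -0.55, 0.551, -0.445]
force: [0.3, -0.2, -0.2]
finger_gap: 0.275
[ 0.34318448 -0.18794955 -0.1708512 ]
tab 83 [  0.37861587 -60.27736738] [ -3.52775561 -82.15194024] [  4.76469861 -37.35299257]
tab 96 [ -1.78665618 -59.2138988 ] [ -4.60715792 -81.08176491] [  4.91701322 -37.70561465]
```

View pics/f.png

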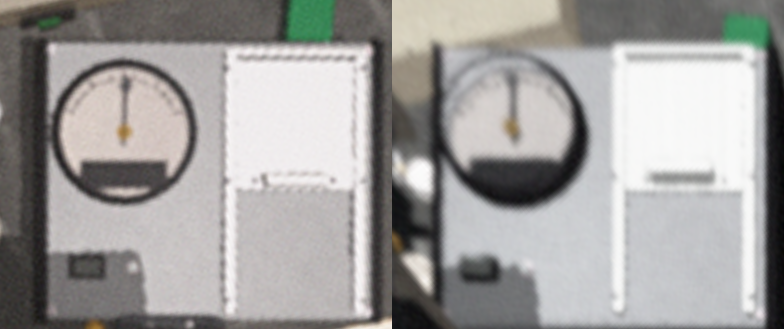

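The shutter is shut: the tab is back at local 0.4/−1.8 mm, against 0.3/−2.1 at the start. The needle stands under the diamond at left-panel (124,85). The robot is clear, so I'm handing in.

```bash
python3 -c "
from station import manip
print(manip.sign_off())"
```

```text
the job is handed in; nothing more can be done
None
```

The plating supply is set, and I handed the job in at about 32 s of the 72 s allowed. I opened the shutter to its stop, pressed the knob and turned it 120° clockwise (8 clicks). I then let it spring back up and slid the shutter shut to its stop.

**Last checks**
- **Needle:** it reads about 0°, and the diamond about 1.5–2° clockwise of it. That is less than half of a 6° click, so this is the nearest locking position, though the two are not exactly aligned.
- **Knob:** its top measured 64.6 mm (top camera) and 63.6 mm (scene camera), against 64.4 and 63.8 before pressing. That shows it fully up and locked.
- **Shutter:** the cameras showed 85.5 mm of travel on opening. After shutting, the tab is within 0.3 mm of where it started.
- **Forces:** the skirt reading stayed below 10 N. The highest reading was about 23 N, while testing the shutter's open stop.
- **Small things:** I came near none of them, but did not re-measure their positions.

**One disagreement:** by the arm's own position readings, the opening travel came out at about 83 mm. I trusted the cameras and the felt stop instead; the closing travel later measured 86 mm on the arm as well.

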